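Latch the vial block onto the shaker

TASK

Clamp the vial block on the shaker so that it is ready to run: with the fingertips push the red knob along its L-shaped slot towards the block, so that the sprung jaw drives the block fully back against the rear fence, then push the knob round the corner to the closed end of the cross slot, where it stays latched when you let go. The clamp is worked by light pushing only: do not grip or force the knob, do not touch or lift the block itself, and leave the things round the shaker where they stand.

Things in the scene. Friction and masses are not known exactly. Their poses are not given: they have to be found in the camera images.
- shaker: Low white orbital shaker, fixed. Origin on the bench under the centre of its aluminium platform (310x216 mm, top at z 62 mm); x: clamping direction, from knob to rear fence; y: left of that; z up. Near end: blue gate box (x -152 to -68, y -38 to 56), its steel top plate at z 90 with the 13 mm wide L slot (inner corner bevelled 4 mm). Rear fence face at x 142, top z 104; side cheeks at y +-97, top z 96.
- knob_center (a point): Middle of the red round upright knob: 24 mm diameter, 93 to 120 mm above the bench, 3 mm over the steel plate. Nothing but the jaw (top z 107, 50 mm ahead of the knob's side, moving with it) rises above the plate near it. Its 10 mm pin runs in the slot with 1.5 mm play each side. Open, it stands at x -131, y 0 in the shaker's frame; sideways it cannot leave the first leg.
- slot_corner (a point): Place of the pin's axis at the corner of the slot, at plate height (z 90): x -90, y 0 mm in the shaker's frame. The first leg runs 40 mm along the shaker's +x to here.
- slot_end (a point): Place of the pin's axis at the closed end of the cross leg, at plate height (z 90): x -90, y +30 mm in the shaker's frame. The cross leg runs 30 mm from the corner along the shaker's +y.
- jaw (a joint): Travel of jaw and knob along the shaker's +x, m: -0.0015 open, 0.040 (+-0.0015 play) at the corner. A spring returns it (2 N open, 4 N at the corner) unless the pin is in the cross leg; the rubber pad adds up to 6 N in the last 4 mm, sliding the block 2 to 4 N. The pin can enter the cross leg only at 0.0385 to 0.0415: keep pushing forward while starting sideways.
- knob (a joint): Travel of the knob along the shaker's +y across the jaw, m: 0 (+-0.0015 play) in the first leg, 0.030 at the closed end of the cross leg. Light friction, no spring; once in the cross leg it stays where it is left.
- vial_rack: Beige 96-place vial block with a row of blue-capped vials, 188x146x59 mm, about 0.4 kg, loose on the platform with its long side across; origin under its centre, at z 62 mm. At the start its rear face stands 8 to 24 mm short of the fence; seated, its origin is at x 69 mm in the shaker's frame.
- red_bottle: small brown bottle with a red cap, 37 mm across, 72 mm tall, beside the left of the shaker; origin under its centre. Bystander.
- glass_beaker: small glass beaker, 45 mm across, 52 mm tall, beside the right of the shaker; origin under its centre. Bystander.
- clear_bottle: clear bottle with a blue cap, 56 mm across, 102 mm tall, beside the right of the shaker; origin under its centre. Bystander.
- foam_box: white foam box with lid, 99x109x64 mm, on the left; origin under its centre. Bystander.
- timer: white bench timer, 46x68x52 mm, on the left; origin under its centre. Bystander.

How it is judged:
By the outcome, as a careful person would: the job done as asked, in the order asked, and still so for the second after the job is handed in, with the robot touching nothing.
It also fails if it takes over 35 s, if anything falls off the work surface, if the arm or the gripper's body presses on something with over 40 N, if the wrist force passes 120 N, or if a joint passes its speed limit or range.

ROBOT

A 6-joint arm with a two-finger parallel gripper is mounted at the origin on a cart in front of the work surface, level with it; the furniture and walls round the work are solid. World frame = base frame: x ahead of the robot, y to its left, z up, the work surface at z = 0. Lengths are in m, angles in rad, forces in N, time in s.
With the tool pointing down it reaches from about 0.275 to 0.75 m from the base axis. Payload 10.2 kg.
Tool frame: the origin (TCP) lies midway between the tips of the shut fingers; the grasp point (between the pads) lies 19 mm behind it (env.hold_point_z is the distance from the TCP to the grasp point, in m); z points along the fingers, y is the line along which they close (so a half turn about z gives the same grasp; the last joint's range is limited). The gripper opens to 85 mm and grips with 20 to 120 N. Pads are 22 mm wide; open, the fingers measure 114 mm over their backs; the gripper's body (76 mm by 85 mm) begins 54 mm behind the grasp point. The pads swing forward as they close: fully open they stand 13 mm farther back than shut.
Start: joints at [0.961, 0.313, 1.498, -0, 1.331, -0.223], TCP at [0.198, 0.486, 0.231] pointing down, gripper open.
Joint ranges: [-2.94, 2.94], [-0.97, 2.17], [0.19, 2.56], [-1.23, 4.37], [0.02, 3.11], [-2.88, 2.88]. Speed limits (rad/s): [2.39, 2.39, 3.01, 3.14, 3.14, 3.14].

INTERFACE

Orientations are given as a unit quaternion [x, y, z, w].
In Python, from bench import env, kinematics, monitor, eyes, job gives the robot as it stands. The module is installed in compiled form; this text tells all that it offers. Calls block until the motion is done:
- env.reach(position, orientation): joint-space move of the TCP to a pose.
- env.movel(position, velocity=0.15, frame=None, guard=None): straight line of the TCP; frame=None keeps the orientation; velocity is the mean speed in m/s. With guard (N) it stops when the force on the tool has changed by that much, and returns True; else False.
- env.set_joints(angles): joint-space move.
- env.release() and env.close_gripper(effort=None): open the fingers fully, or close them until they stop; effort is the grip in N (None keeps the last).
- env.hold(seconds).
- kinematics.ik(position, orientation): joint angles nearest the present ones, or None.
- monitor.sense(): the state.
- eyes.grab_frame(name): name is "scene" or "top" or "wrist"; returns a dict with "frame" (384x512x3 uint8, red, green, blue), "mtx" (3x3 intrinsics, pixels), "view" (4x4, takes a point from world to camera coordinates). Camera axes: x right, y down, z forward; pixel columns grow to the right and rows downward; lengths in m; the calibration is good to about 2 mm. A picture is of the moment at which its call begins. There is no depth.
A pose or a line that the arm cannot do raises env.MotionError and nothing moves.
- job.hand_in(): hands the job in; it is judged then, once.
The state is a dict: "clock": time; "joints": joint angles; "qvel": joint speeds; "joint_efforts": joint torques, N m; "position": TCP position; "ee_rot": TCP orientation; "contact_force": force on the tool from outside, world axes, zero at the start; "ft_torque": the same for the moment, N m; "finger_gap": opening from 0.0 (shut) to 1.0 (fully open); "gripper_force": force on a finger pad.
Only numpy, scipy, OpenCV 4.12 (cv2) and the standard library are available. Lean on these libraries where they do the work, as an engineer would, in place of code of your own. Each camera call takes 0.05 s, during which the arm holds its last target. There are 200 camera calls.

## Working session

There is one attempt and no reset: what is moved stays moved. The work goes in short steps, each a Python script; the robot and the scene stay as the last script left them, time stands still between calls to the robot, and variables do not carry over. Pictures are saved under pics/ and viewed, at most 10 in all, crops included, and the job is handed in when it is done.

```bash
mkdir -p pics; python3 - <<'E'
from bench import eyes,monitor
import cv2,numpy as np
ims=[]
for n in("scene","top"):
    f=eyes.grab_frame(n);cv2.imwrite(f"pics/{n}0.png",cv2.cvtColor(f["frame"],cv2.COLOR_RGB2BGR))
    np.savez(f"{n}0.npz",**f);print(n,f["mtx"].tolist(),np.round(f["view"],3).tolist())
s=monitor.sense();print(s["clock"],s["position"],s["ee_rot"])
E
```

```text
scene [[484.20232268539195, 0.0, 257.6661773908588], [0.0, 484.20232268539195, 190.10319242863596], [0.0, 0.0, 1.0]] [[0.512, -0.859, 0.003, -0.197], [-0.507, -0.304, -0.807, 0.415], [0.694, 0.411, -0.591, 0.974], [0.0, 0.0, 0.0, 1.0]]
top [[429.5816325695387, 0.0, 252.84408976454253], [0.0, 429.5816325695387, 190.2398674243095], [0.0, 0.0, 1.0]] [[-0.029, -1.0, -0.01, 0.149], [-0.993, 0.03, -0.114, 0.603], [0.114, 0.006, -0.993, 1.274], [0.0, 0.0, 0.0, 1.0]]
0.1 [0.19792851 0.48600967 0.23079332] [ 1.92207913e-01  9.81354056e-01 -5.28698606e-04 -2.37192726e-04]
```

View pics/top0.png

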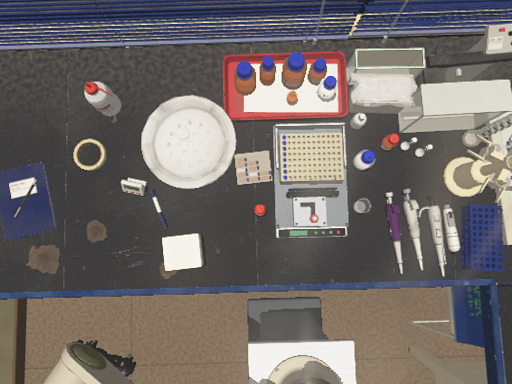

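View pics/scene0.png

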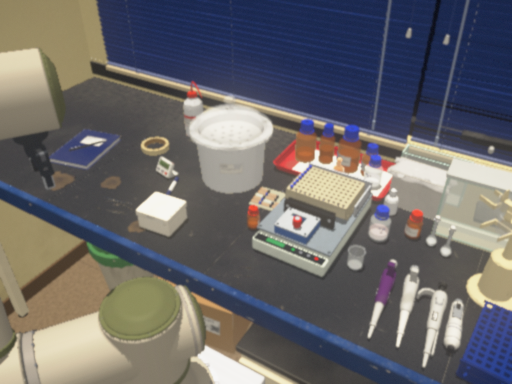

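The top view shows the shaker with its knob at about (314,218), the slot running up and then left, and the block at about (312,158). The scene view agrees, with the knob at about (297,222).

```bash
cat > h.py <<'E'
import numpy as np,cv2
def ray(f,uv):
    V=f["view"];R=V[:3,:3];o=-R.T@V[:3,3]
    d=R.T@np.linalg.inv(f["mtx"])@np.array([*uv,1.]);return o,d/np.linalg.norm(d)
def plane(f,uv,z):
    o,d=ray(f,uv);return o+d*(z-o[2])/d[2]
def cross(a,b):
    (o1,d1),(o2,d2)=a,b
    s=np.linalg.lstsq(np.c_[d1,-d2],o2-o1,rcond=None)[0]
    p,q=o1+s[0]*d1,o2+s[1]*d2;return (p+q)/2,np.linalg.norm(p-q)
def red(f,box):
    x0,y0,x1,y1=box;h=cv2.cvtColor(np.ascontiguousarray(f["frame"]),cv2.COLOR_RGB2HSV)
    m=(((h[...,0]<8)|(h[...,0]>172))&(h[...,1]>140)&(h[...,2]>70)).astype(np.uint8)
    k=np.zeros_like(m);k[y0:y1,x0:x1]=m[y0:y1,x0:x1]
    n,l,st,c=cv2.connectedComponentsWithStats(k);i=1+np.argmax(st[1:,4]);return c[i],st[i]
E
python3 - <<'E'
from h import *
T=dict(np.load("top0.npz"));S=dict(np.load("scene0.npz"))
a,sa=red(T,(295,205,330,230));b,sb=red(S,(280,205,315,240));print(a,sa,b,sb)
print("knob",cross(ray(T,a),ray(S,b)),plane(T,a,.115),plane(S,b,.107))
# beige block top
h=cv2.cvtColor(T["frame"],cv2.COLOR_RGB2HSV)
m=np.zeros(h.shape[:2],np.uint8);m[125:195,270:352]=cv2.inRange(h,(12,50,90),(35,255,255))[125:195,270:352]
m=cv2.morphologyEx(m,cv2.MORPH_CLOSE,np.ones((7,7)))
c=max(cv2.findContours(m,0,2)[0],key=cv2.contourArea);r=cv2.minAreaRect(c);print(r)
P=[plane(T,p,.121)[:2] for p in cv2.boxPoints(r)];print(np.round(P,3),[np.linalg.norm(P[i]-P[i-1]) for i in range(4)])
for i in range(4):
    d=P[i]-P[i-1];print(np.degrees(np.arctan2(d[1],d[0])))
cv2.imwrite("pics/topcrop.png",cv2.cvtColor(cv2.resize(T["frame"][115:245,260:365],None,fx=4.5,fy=4.5,interpolation=cv2.INTER_CUBIC),cv2.COLOR_RGB2BGR))
E
```

```text
[312.875 219.75 ] [311 217   6   5   8] [297.         222.53488372] [294 219   8   8  43]
knob (array([ 0.51040956, -0.04054839,  0.10459616]), np.float64(0.005338084601598587)) [ 0.50860132 -0.03687104  0.115     ] [ 0.50954087 -0.04383687  0.107     ]
((310.3777770996094, 156.5675811767578), (47.45881652832031, 63.3200569152832), 87.61405944824219)
[[ 0.758  0.054]
 [ 0.76  -0.129]
 [ 0.622 -0.127]
 [ 0.62   0.053]] [np.float64(0.1381914156479903), np.float64(0.1826150497699481), np.float64(0.13812472008024543), np.float64(0.1802999238252602)]
0.2790162523346669
-89.37616849992618
179.31838555235666
90.6556233775263
```

View pics/topcrop.png

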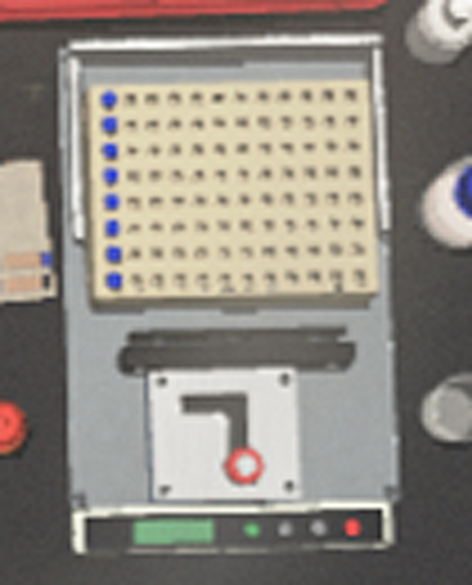

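```bash
cat >> h.py <<'E'
from scipy.spatial.transform import Rotation as Ro
def quat(ang):  # tool down, tool x at world angle ang (deg)
    c,s=np.cos(np.radians(ang)),np.sin(np.radians(ang))
    return Ro.from_matrix(np.array([[c,s,0],[s,-c,0],[0,0,-1.]])).as_quat()
E
python3 - <<'E'
from bench import env,kinematics,eyes,monitor
from h import *
K=np.array([.510,-.040])
for a in(40,-140): print(a,kinematics.ik([K[0]-.05,K[1]-.03,.23],quat(a)))
q={a:kinematics.ik([K[0]-.05,K[1]-.03,.23],quat(a)) for a in(40,-140)}
now=np.array(monitor.sense()["joints"])
a=min((a for a in q if q[a] is not None),key=lambda a:abs(q[a][5]-now[5]));print("use",a)
env.close_gripper(20)
env.reach([K[0]-.05,K[1]-.03,.23],quat(a))
f=eyes.grab_frame("wrist");np.savez("w1.npz",**f);cv2.imwrite("pics/w1.png",cv2.cvtColor(f["frame"],cv2.COLOR_RGB2BGR))
s=monitor.sense();print(s["clock"],s["position"],s["contact_force"],s["finger_gap"])
E
```

```text
40 [-4.03642546e-01  1.81939635e-01  1.66972755e+00 -4.44089210e-16
  1.28992547e+00  4.69022080e-01]
-140 [-4.03642546e-01  1.81939635e-01  1.66972755e+00 -4.44089210e-16
  1.28992547e+00 -2.67257057e+00]
use 40
3.1167 [ 0.46010144 -0.06938156  0.23000841] [0.04512506 0.19389306 0.77918337] 0.004308997803437695
```

View pics/w1.png

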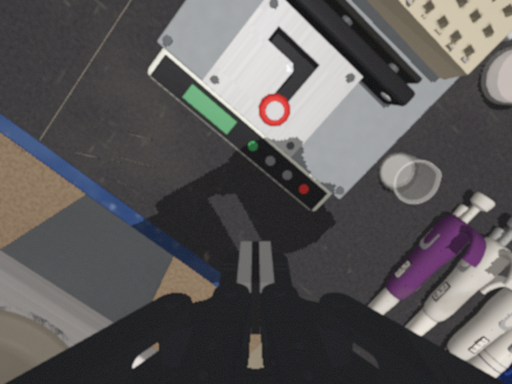

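The wrist view shows the knob ring at about (274,110). The plate screws are at about (274,4), (214,80), (350,78) and (291,146), and the slot corner is near (313,65).

```bash
python3 - <<'E'
from h import *
f=dict(np.load("w1.npz"));h=cv2.cvtColor(f["frame"],cv2.COLOR_RGB2HSV)
m=(((h[...,0]<10)|(h[...,0]>170))&(h[...,1]>100)&(h[...,2]>70)).astype(np.uint8);m[:85]=0;m[135:]=0;m[:,:245]=0;m[:,305:]=0
p=np.argwhere(m)[:,::-1].astype(np.float32);c,r=cv2.minEnclosingCircle(p);print(c,r)
k=plane(f,c,.118);print("knob",k,plane(f,c,.107),"R",np.linalg.norm(plane(f,(c[0]+r,c[1]),.118)-k))
g=cv2.cvtColor(f["frame"],cv2.COLOR_RGB2GRAY)
S=[]
for u,v in((274,4),(214,80),(350,78),(291,146)):
    x0,y0=u-7,max(v-7,0);w=g[y0:v+8,x0:u+8];yy,xx=np.mgrid[0:w.shape[0],0:w.shape[1]];k=np.clip(np.median(w)-20.-w,0,None)
    s=np.array([x0+(k*xx).sum()/k.sum(),y0+(k*yy).sum()/k.sum()]);S.append(plane(f,s,.09)[:2]);print(s,S[-1])
FL,NL,FR,NR=S
for a,b in((NL,FL),(NR,FR),(NR,NL),(FR,FL)):
    d=b-a;print(np.linalg.norm(d),np.degrees(np.arctan2(d[1],d[0])))
# panel edge & slot corner
print("panel",[plane(f,p,.06)[:2] for p in((150,70),(317,210))],"corner",plane(f,(313,65),.09))
E
```

```text
(274.9166564941406, 109.16666412353516) 16.45816421508789
knob [ 0.51585922 -0.04297154  0.118     ] [ 0.51569071 -0.04392217  0.107     ] R 0.011936639210163304
[273.41604071   3.37400048] [0.5719896 0.0053756]
[214.10428679  79.27726247] [0.50192375 0.00613832]
[349.87671233  77.53864048] [ 0.57142856 -0.07448877]
[290.20864662 145.53759398] [ 0.50142693 -0.07445436]
0.07006999720982561 -0.6236816116178165
0.0700016332347254 -0.028165733963669493
0.0805942067373738 89.64680070765844
0.07986634004624885 89.59750873934637
panel [array([0.47046385, 0.05594906]), array([ 0.46921496, -0.14230843])] corner [ 0.55957456 -0.04608289  0.09      ]
```

```bash
cat >> h.py <<'E'
YAW=-0.35;A=40
_r=np.radians(YAW);RS=np.array([[np.cos(_r),-np.sin(_r)],[np.sin(_r),np.cos(_r)]])
KN=np.array([.5158,-.0431]); O=KN-RS@np.array([-.131,0])
w=lambda x,y,z:[*(O+RS@np.array([x,y])),z]
sh=lambda p:RS.T@(np.array(p[:2])-O)
n=np.array([np.cos(np.radians(A)),np.sin(np.radians(A))])
Q=quat(YAW+A)
E
python3 - <<'E'
from bench import env,eyes,monitor
from h import *
def st(t):
    s=monitor.sense();print(t,round(s["clock"],2),np.round(sh(s["position"])*1e3,1),round(s["position"][2],4),"F",np.round(s["contact_force"],1))
c=np.array([-.131,0])-.023*n
x,y=c-[.018,0]
env.reach(w(x,y,.15),Q);env.movel(w(x,y,.101),.08);st("down")
print(env.movel(w(x+.028,y,.101),.02,guard=1.5));st("contact")
f=eyes.grab_frame("wrist");np.savez("w2.npz",**f);cv2.imwrite("pics/w2.png",cv2.cvtColor(f["frame"],cv2.COLOR_RGB2BGR))
E
```

```text
down 4.31 [-166.3  -15. ] 0.1016 F [ 0.6 -0.5  0.9]
True
contact 5.24 [-147.8  -14.8] 0.1006 F [-1.2 -0.3  0.9]
```

View pics/w2.png

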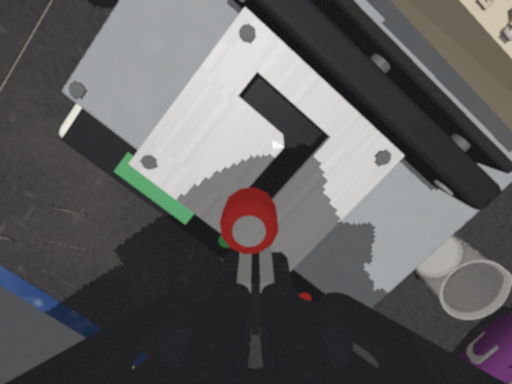

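The fingertips touch the knob (about 249,220) squarely behind and to its right, at the predicted offset. Next I push forward.

```bash
python3 - <<'E'
from bench import env,eyes,monitor
from h import *
def st(t):
    s=monitor.sense();print(t,round(s["clock"],2),np.round(sh(s["position"])*1e3,1),"F",np.round(s["contact_force"],1))
y=-.0148
for x in(-.125,-.112,-.1085):
    g=env.movel(w(x,y,.101),.03,guard=25);st(g)
    if g:break
f=eyes.grab_frame("wrist");np.savez("w3.npz",**f);cv2.imwrite("pics/w3.png",cv2.cvtColor(f["frame"],cv2.COLOR_RGB2BGR))
E
```

```text
False 6.21 [-125.4  -14.7] F [-6.5 -1.8 -0.4]
False 6.79 [-112.4  -14.6] F [-6.   0.1  1.5]
False 7.06 [-108.8  -14.7] F [-5.9 -0.4  0.8]
```

View pics/w3.png

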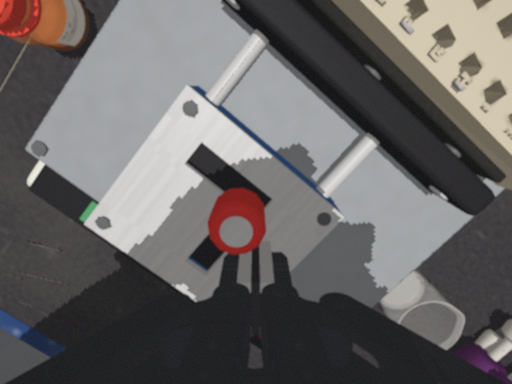

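```bash
python3 - <<'E'
from h import *
for i,c in((2,(249,232)),(3,(236,232))):
    f=dict(np.load(f"w{i}.npz"));F=f["frame"].astype(int)
    h=cv2.cvtColor(f["frame"],cv2.COLOR_RGB2HSV)
    m=((abs(F[...,0]-F[...,1])<25)&(F.sum(2)>180)).astype(np.uint8)
    y0,x0=c[1]-24,c[0]-24
    k=np.zeros_like(m);k[y0:y0+48,x0:x0+48]=m[y0:y0+48,x0:x0+48]
    N,l,s,cc=cv2.connectedComponentsWithStats(k,connectivity=4);j=l[c[1],c[0]]
    print(i,cc[j],s[j],"knob shaker mm",sh(plane(f,cc[j],.12))*1e3)
E
```

```text
2 [248.52319588 230.73195876] [233 216  32  30 776] knob shaker mm [-131.56788098    0.45119503]
3 [235.7025974  231.33506494] [220 217  32  30 770] knob shaker mm [-96.02628311   4.19070038]
```

The knob has already started along the inner-corner bevel: it is at (-96, +4), which matches pin-on-bevel geometry. I'll continue diagonally and then sideways.

```bash
python3 - <<'E'
from bench import env,eyes,monitor
from h import *
def st(t):
    s=monitor.sense();print(t,round(s["clock"],2),np.round(sh(s["position"])*1e3,1),"F",np.round(s["contact_force"],1))
for x,y in((-.1065,-.0115),(-.104,-.008),(-.1035,-.003)):
    g=env.movel(w(x,y,.101),.03,guard=22);st(g)
    if g:break
f=eyes.grab_frame("wrist");np.savez("w4.npz",**f);cv2.imwrite("pics/w4.png",cv2.cvtColor(f["frame"],cv2.COLOR_RGB2BGR))
E
```

```text
False 7.38 [-106.4  -11.5] F [-3.2 -0.6 -1.8]
False 7.67 [-104.2   -7.8] F [-2.6 -1.5 -0.6]
False 7.99 [-103.    -2.8] F [ 0.5 -0.1 -1. ]
```

View pics/w4.png

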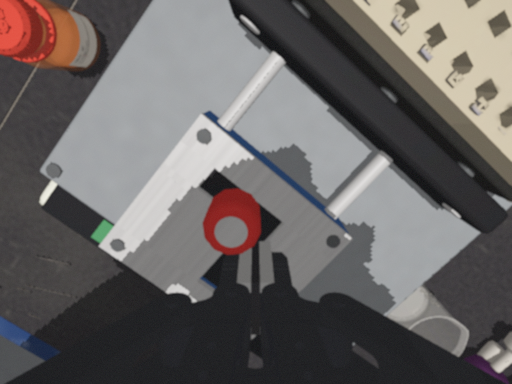

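```bash
cat >> h.py <<'E'
def knob(f,c):
    F=f["frame"].astype(int);m=((abs(F[...,0]-F[...,1])<25)&(F.sum(2)>180)).astype(np.uint8)
    y0,x0=c[1]-24,c[0]-24
    k=np.zeros_like(m);k[y0:y0+48,x0:x0+48]=m[y0:y0+48,x0:x0+48]
    N,l,s,cc=cv2.connectedComponentsWithStats(k,connectivity=4);j=l[c[1],c[0]]
    return cc[j],s[j],sh(plane(f,cc[j],.12))*1e3
E
python3 - <<'E'
from h import *
print(knob(dict(np.load("w4.npz")),(232,234)))
E
```

```text
(array([230.66361257, 231.52748691]), array([215, 217,  32,  30, 764], dtype=int32), array([-91.86747928,  17.37361903]))
```

The knob is at (-91.9, 17.4), inside the cross leg, but it has drifted towards the edge of the fingertips. I'll back off, turn the tool to face +y and push it squarely to the end.

```bash
python3 - <<'E'
from bench import env,eyes,monitor
from h import *
def st(t):
    s=monitor.sense();print(t,round(s["clock"],2),np.round(sh(s["position"])*1e3,1),round(s["position"][2],4),"F",np.round(s["contact_force"],1))
Q2=quat(YAW+90)
env.movel(w(-.106,-.020,.101),.08);env.movel(w(-.106,-.020,.135),.1)
env.reach(w(-.0915,-.020,.135),Q2);env.movel(w(-.0915,-.020,.101),.08);st("ready")
g=env.movel(w(-.0915,.003,.101),.03,guard=10);st(g)
if not g: g=env.movel(w(-.0915,.010,.101),.01,guard=6);st(g)
env.movel(w(-.0915,-.03,.101),.08);env.movel(w(-.0915,-.03,.2),.1)
env.reach(w(-.15,-.04,.25),Q);st("away")
f=eyes.grab_frame("wrist");np.savez("w5.npz",**f);cv2.imwrite("pics/w5.png",cv2.cvtColor(f["frame"],cv2.COLOR_RGB2BGR))
t=eyes.grab_frame("top");np.savez("top5.npz",**t)
E
```

```text
ready 10.32 [-91.4 -20.1] 0.1011 F [ 0.  -1.1  1.5]
False 11.23 [-91.5   3.1] 0.101 F [ 0.5 -0.3  0.2]
False 12.08 [-91.5  10.2] 0.101 F [ 0.1 -2.1  0.1]
away 14.68 [-149.9  -40. ] 0.2495 F [-0.2 -0.2  0.7]
```

View pics/w5.png

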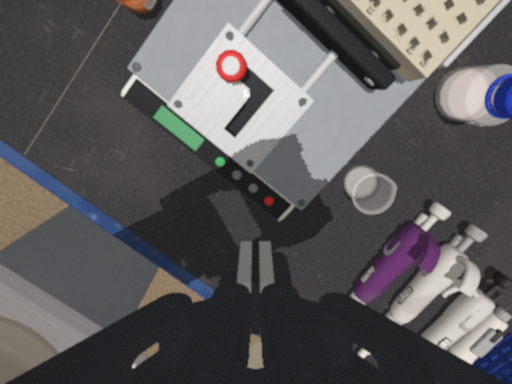

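The knob (about 231,66) now sits at or near the closed end of the cross slot. I'll measure it and check that the block is seated.

```bash
python3 - <<'E'
from h import *
f=dict(np.load("w5.npz"));h=cv2.cvtColor(f["frame"],cv2.COLOR_RGB2HSV)
m=(((h[...,0]<10)|(h[...,0]>170))&(h[...,1]>100)&(h[...,2]>70)).astype(np.uint8);m[:40]=0;m[95:]=0;m[:,:205]=0;m[:,262:]=0
c,r=cv2.minEnclosingCircle(np.argwhere(m)[:,::-1].astype(np.float32));print(c,r,sh(plane(f,c,.118))*1e3)
for n_ in("top0","top5"):
    T=dict(np.load(n_+".npz"));h=cv2.cvtColor(T["frame"],cv2.COLOR_RGB2HSV)
    m=np.zeros(h.shape[:2],np.uint8);m[125:195,270:352]=cv2.inRange(h,(12,50,90),(35,255,255))[125:195,270:352]
    m=cv2.morphologyEx(m,cv2.MORPH_CLOSE,np.ones((7,7)))
    k=max(cv2.findContours(m,0,2)[0],key=cv2.contourArea);rr=cv2.minAreaRect(k)
    print(rr,[np.round(sh(plane(T,p,.121))*1e3,1) for p in cv2.boxPoints(rr)])
T=dict(np.load("top5.npz"))
cv2.imwrite("pics/topcrop5.png",cv2.cvtColor(cv2.resize(T["frame"][110:245,225:400],None,fx=4.3,fy=4.3,interpolation=cv2.INTER_CUBIC),cv2.COLOR_RGB2BGR))
E
```

```text
(232.13636779785156, 65.7272720336914) 16.365310668945312 [-91.35293286  30.40477548]
((310.3777770996094, 156.5675811767578), (47.45881652832031, 63.3200569152832), 87.61405944824219) [array([110.5,  98.6]), array([113.6, -84. ]), array([-24.6, -83.2]), array([-27.7,  97. ])]
((310.0372314453125, 149.394287109375), (48.999149322509766, 63.236793518066406), 87.61405944824219) [array([134. ,  98.8]), array([137.1, -83.9]), array([ -6.1, -83.1]), array([-9.3, 97.3])]
```

View pics/topcrop5.png

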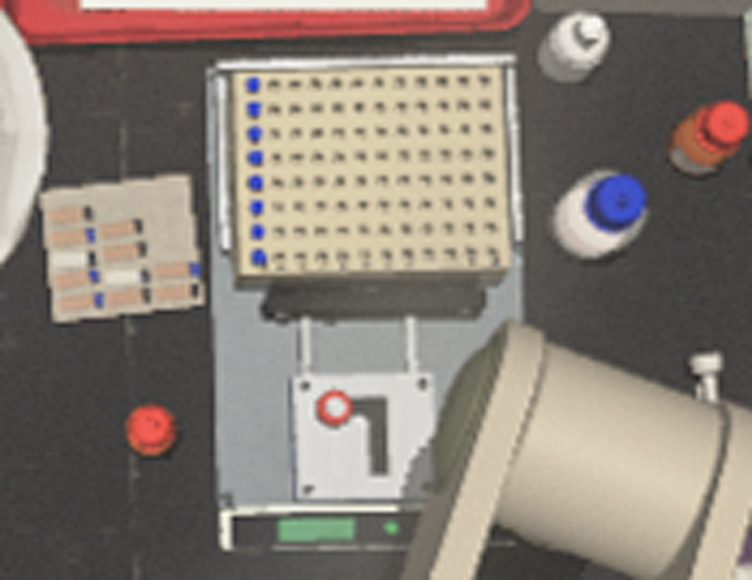

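The block is flush against the rear fence and the jaw is against it. The knob is at (-91.4, 30.4), the closed end, with the bystanders in place.

```bash
python3 -c "
from bench import job;print(job.hand_in())"
```

```text
the job is handed in; nothing more can be done
None
```

The vial block is clamped and the job is handed in: the block is flush against the rear fence, the knob sits at the closed end of the cross slot, and the arm is clear; the hand-in returned no verdict.

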